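# Open the spring clamp to the mark

### The job

A three-cell battery pack has been left standing in the track of the spring clamp, where it blocks the sliding jaw: lift it out and stand it upright in the empty tray, setting it down rather than dropping it. Then pull the jaw by its upright tab against the spring until its pointer is level with the white index mark beside the track, and keep it there: the program finishes while still holding the jaw at the mark. Leave everything else on the bench where it is.

Things in the scene. Friction and masses are not known exactly. Their poses are not given: they have to be found in the camera images.
- clamp: Aluminium spring clamp fixed to the bench; origin on the bench under the track's centre line. Jaw pulls along its own -x. Base 14 mm thick, x -110 to 165, y -40 to 55 mm. Low rails at y = +/-31 mm, 19 mm high. End stop: inner face x = -95 mm, 44 mm high. Spring housing with fixed jaw: x 55 to 160 mm, 45 mm high. Graduated black strip on the +y side. Heights above bench. Yaw varies
- jaw (a joint): Travel of the sliding jaw along the clamp's -x, m: 0 = home, 0.09 = end. Spring pulls home with 5.5 N at 0, plus 110 N per m (13 N at 0.07); it snaps back if let go. Dark steel block 30 (x) x 52 (y) mm, top 43.5 mm above the bench, with an upright steel tab on it. At 0 its back face is at clamp x = +10 mm; with the pack in the track it can travel only about 43 mm
- jaw_tab (a point): Middle of the top edge of the jaw's upright tab, 89 mm above the bench. The tab is 14 mm thick along the clamp's x, 40 mm wide along y, and stands from 43.5 to 89 mm above the bench. Moves with the jaw; axes parallel to the clamp's
- jaw_pointer (a point): Tip of the thin steel pointer (3 mm wide) that sticks out of the jaw's +y side over the graduated strip, 26 mm above the bench, in the same plane across the track as the middle of the tab; moves with the jaw
- index: The mark: a small fixed black block 20 x 12 mm with a white fin, 3 mm wide, across its top, pointing at the track, on the clamp base's +y side, top 26 mm above the bench. Origin at its underside in the plane of the fin, axes parallel to the clamp's. The jaw is at the mark when the pointer's x in this frame is 0: a jaw travel of 50 to 75 mm, different each time
- pack: Three-cell battery pack standing upright in the track, behind the jaw: 62 (x) x 22 (y) x 70 (z) mm, 0.12 to 0.21 kg, dark printed caps 24 mm tall at top and bottom, red cells between. Origin at the centre of its underside, which starts 14 mm above the bench; its x runs nearly along the track
- tray: Empty grey open tray fixed to the bench, 140 (x) x 120 (y) mm, 26 mm tall, walls 4 mm thick, inner floor about 4 mm above the bench. Origin at the centre of its underside. To the left or right of the clamp
- cell: Bystander, to be left alone: single battery cell standing upright, 18 mm diameter, 65 mm tall. Origin at its underside centre
- pair: Bystander, to be left alone: two-cell pack standing upright, 42 x 22 x 70 mm (the pack to clear has three cells). Origin at its underside centre
- tape: Bystander, to be left alone: roll of amber tape lying flat, 52 mm outside diameter, 15 mm tall. Origin at its underside centre
- plug: Bystander, to be left alone: black barrel plug lying down, about 60 mm long, 12 mm thick. Origin at its underside centre
- holder: Bystander, to be left alone: empty dark printed four-hole cell holder, 46 x 46 x 10 mm, lying flat. Origin at its underside centre
- flux: Bystander, to be left alone: small jar, 44 mm diameter, 50 mm tall. Origin at its underside centre

How it is judged:
On the way, in this order (a step that is already met when the one before it is completed fails the run):
1. the three-cell pack stands in the tray, let go and at rest (x of pack in the frame of tray between -0.06 and 0.06 m and y of pack in the frame of tray between -0.05 and 0.05 m and height (world z) of pack below 0.012 m and angle between pack's own z axis and vertical below 0.15 rad and linear speed of pack below 0.03 m/s and contact force between the fingers and pack below 0.1 N), for 0.2 s.
2. the fingers hold the jaw with its pointer at the index mark for a second (x of jaw_pointer in the frame of index between -0.005 and 0.005 m and velocity of joint jaw between -0.01 and 0.01 m/s and contact force between the fingers and jaw above 3 N), for 1 s.
At the end, for the whole second after the job is handed in: The three-cell pack stands upright (within 0.15 rad) on the floor of the tray, at rest and not touched, and the jaw is still held by the fingers (over 3 N), standing still (under 10 mm/s) with its pointer within 5 mm of the index mark along the track (all of step 1 and all of step 2); the arm keeps its last pose, push and grip.
It fails at once if the three-cell pack is dropped or flung (faster than 0.7 m/s with no finger holding it) (linear speed of pack above 0.7 m/s and contact force between the fingers and pack below 0.05 N).
It fails at once if a bystander is moved by more than 20 mm or knocked over (distance of any of cell, pair, tape, plug, holder, flux from where it was at the start of the episode above 0.02 m or angle between any of cell, pair, flux's own z axis and vertical above 0.6 rad).
It also fails if it takes over 56 s, if anything falls off the work surface, if the arm or the gripper's body presses on something with over 40 N, if the wrist force passes 120 N, or if a joint passes its speed limit or range.

### The arm

A 7-joint arm with a two-finger parallel gripper is mounted at the origin on the work surface. World frame = base frame: x ahead of the robot, y to its left, z up, the work surface at z = 0. Lengths are in m, angles in rad, forces in N, time in s.
With the tool pointing down it reaches from about 0.4 to 0.875 m from the base axis. Payload 19.3 kg.
Tool frame: the origin (TCP) lies at the very end of the fingers, on their centre line; the grasp point (between the pads) lies 19 mm behind it; z points along the fingers, y is the line along which they close (so a half turn about z gives the same grasp; the last joint's range is limited). The gripper opens to 85 mm and grips with 20 to 120 N. Pads are 22 mm wide; open, the fingers measure 114 mm over their backs; the gripper's body (76 mm by 85 mm) begins 54 mm behind the grasp point. The pads swing forward as they close: fully open they stand 13 mm farther back than shut.
Start: joints at [-1.239, 0.521, -0.036, 1.599, 0.021, 1.021, -0.113], TCP at [0.244, 0.575, 0.231] pointing down, gripper open.
Joint ranges: [-2.91, 2.91], [-0.3, 2.13], [-1.5, 1.42], [0.17, 2.43], [-1.26, 4.41], [0.16, 1.93], [-2.52, 2.52]. Speed limits (rad/s): [1.89, 1.89, 2.39, 2.39, 3.01, 3.01, 3.01].

### API

Orientations are given as [roll, pitch, yaw] about the fixed x, y, z axes, in that order (R = Rz(yaw) Ry(pitch) Rx(roll)).
In Python, from workcell import bot gives the robot as it stands.
- The arm moves only by the tool carry_out, never from a script. Its argument "rows" is a list that holds one entry, the list of rows, each a list of 4 numbers: the shift along the tool's x, y, z in m, then the turn about the tool's z in degrees. In form: [[[x, y, z, twist], ...]]. A call has 1 to 12 rows; each row is the pose to reach, as a shift and turn from the pose commanded when the call began, along the tool's axes at that moment; what a row does not reach only later rows make up. A row lasts 1/12 s, in which the tool goes at most 41.7 mm and 7.16 degrees, less where a joint would pass 70% of its speed; a pose out of reach is approached as far as the arm can. A call with a gripper value outside its range is refused whole. "grip" is the finger opening in m, from 0 to 0.0854, set as the call begins (left out, the last holds). The fingers move at their own pace and stop on an object; "grip_force" is the grip in N (left out, the last holds). Time passes only in rows, so rows that repeat a pose let the fingers close. It gives the time, the measured TCP pose, the force, the opening and the grip force at its end, in the units of the state.
- bot.observe(): the state, without advancing time (a new reading comes with each control period).
- bot.grab_frame(name): name is "side" or "top" or "wrist"; returns a dict with "pixels" (480x640x3 uint8, red, green, blue), "K" (3x3 intrinsics, pixels), "pose" (4x4, takes a point from camera to world coordinates). Camera axes: x right, y down, z forward; pixel columns grow to the right and rows downward; lengths in m; the calibration is good to about 2 mm. A picture is of the moment at which its call begins. There is no depth.
- bot.job_done(): hands the job in; it is judged then, once.
Trained networks look in a picture, given as the dict that the camera call returned (one of the last four; its "shot" number tells which), for a name from the list of things; names that differ only in an ending like _2 or _b are one class to them, and where a whole thing is asked for, a point or a joint stands for the part that bears it (a point fixed in the world has none). Each returns a list of dicts, best first, with "conf" (0 to 1); they miss things now and then, are a little off and sometimes report something else, mostly with a low value. They report only what shows in the picture. A call takes as long as a camera call.
- bot.look_for(picture, label): "position" ([column, row] in pixels, amid what is visible of it).
- bot.regions_of(picture, label): "region" (480x640 bool, what is visible of it) and "position" ([column, row] in pixels, amid what is visible of it).
- bot.spot_point(picture, label): "position" ([column, row] in pixels: a listed point, or the origin of a listed thing).
The state is a dict: "clock": time; "qpos": joint angles; "qd": joint speeds; "joint_efforts": joint torques, N m; "position": TCP position; "tool_rot": TCP orientation; "force": force on the tool from outside, world axes, zero at the start; "moment": the same for the moment, N m; "grip_width": finger opening in m; "finger_force": force on a finger pad.
Only numpy, scipy, OpenCV 4.12 (cv2) and the standard library are available. Lean on these libraries where they do the work, as an engineer would, in place of code of your own. Each camera call takes 0.05 s, during which the arm holds its last target. There are 200 camera calls.

## Working session

There is one attempt and no reset: what is moved stays moved. The work goes in short steps, Python scripts to look and compute and a tool call to move; the robot and the scene stay as the last step left them, time stands still between calls to the robot, and variables do not carry over. Pictures are saved under pics/ and viewed, at most 12 in all, crops included, and the job is handed in when it is done.

Besides the shell and the picture viewer there is one more tool, called as a command line: name --argument value ..., lists and objects as JSON in quotes. carry_out: Moves the arm, as the interface text tells. Its arguments: {"type":"object","properties":{"rows":{"type":"array","items":{"type":"array","items":{"type":"array","items":{"type":"number"}}}},"grip":{"type":"number"},"grip_force":{"type":"number"}},"required":["rows"]}

```bash
mkdir -p pics; cat > h.py <<'E'
import numpy as np, cv2
from workcell import bot
from scipy.spatial.transform import Rotation as R
def ray(f,uv,z):
    K,T=np.array(f["K"]),np.array(f["pose"])
    d=T[:3,:3]@np.linalg.solve(K,[uv[0],uv[1],1]); o=T[:3,3]
    return o+d*(z-o[2])/d[2]
def proj(f,p):
    T=np.linalg.inv(np.array(f["pose"])); q=np.array(f["K"])@(T[:3,:3]@p+T[:3,3]); return q[:2]/q[2]
def save(f,n): cv2.imwrite("pics/"+n,cv2.cvtColor(f["pixels"],cv2.COLOR_RGB2BGR))
E
python3 - <<'E'
from h import *
s=bot.observe(); print(s)
H=dict(clamp=0,jaw_tab=.089,jaw_pointer=.026,index=0,pack=.014,tray=0,cell=0,pair=0,tape=0,flux=0,plug=0,holder=0)
for n in ["top","side"]:
    f=bot.grab_frame(n); save(f,n+"0.png")
    print(n,np.round(f["pose"],3).tolist())
    for k,z in H.items():
        r=bot.spot_point(f,k)
        for q in r[:2]: print(k,round(q["conf"],2),np.round(q["position"]),np.round(ray(f,q["position"],z),3))
E
```

```text
{'clock': 0.0, 'qpos': array([-1.23923332,  0.52204804, -0.03635926,  1.60001018,  0.0211783 ,
        1.02111256, -0.11279234]), 'qd': array([ 0.00060165,  0.00056787,  0.00184501, -0.00099789,  0.00177001,
        0.00012949, -0.00181715]), 'joint_efforts': array([ 1.73465658e-03, -9.27098680e+01,  1.98018327e+00, -3.69947791e+01,
        1.77999004e-02,  8.11033038e-03, -5.24703353e-05]), 'position': array([0.24427635, 0.57490529, 0.23070339]), 'tool_rot': array([-3.14039945e+00,  5.17969925e-05,  2.73984369e+00]), 'force': array([-0.13511429, -0.62188411, -0.80609763]), 'moment': array([ 0.00115067, -0.01062346,  0.03189595]), 'finger_force': 0.0, 'grip_width': 0.08514950113736133}
top [[-0.003, -0.989, 0.15, 0.446], [-0.999, -0.002, -0.033, 0.014], [0.033, -0.15, -0.988, 1.01], [0.0, 0.0, 0.0, 1.0]]
clamp 0.74 [293. 246.] [0.578 0.048 0.   ]
clamp 0.52 [305. 242.] [0.586 0.027 0.   ]
jaw_tab 0.93 [303. 239.] [0.578 0.029 0.089]
jaw_tab 0.38 [295. 248.] [0.562 0.043 0.089]
jaw_pointer 0.83 [302. 222.] [0.619 0.031 0.026]
jaw_pointer 0.68 [350. 306.] [ 0.464 -0.057  0.026]
index 0
[... 718 characters left out ...]
aw_tab 0.64 [246. 287.] [ 0.443 -0.036  0.089]
jaw_tab 0.6 [290. 234.] [0.582 0.037 0.089]
jaw_pointer 0.94 [307. 249.] [0.621 0.035 0.026]
index 0.58 [295. 235.] [0.638 0.108 0.   ]
pack 0.81 [275. 244.] [0.58  0.097 0.014]
pack 0.53 [339. 258.] [ 0.668 -0.014  0.014]
tray 0.93 [358. 428.] [ 0.474 -0.335  0.   ]
tray 0.32 [213. 263.] [0.45  0.133 0.   ]
cell 0.76 [262. 321.] [ 0.458 -0.056  0.   ]
cell 0.53 [325. 237.] [0.688 0.067 0.   ]
pair 0.8 [340. 261.] [ 0.674 -0.01   0.   ]
tape 0.71 [217. 263.] [0.457 0.129 0.   ]
flux 0.95 [325. 239.] [0.684 0.062 0.   ]
plug 0.56 [295. 213.] [0.677 0.17  0.   ]
holder 0.58 [246. 290.] [0.469 0.03  0.   ]
holder 0.5 [297. 219.] [0.669 0.152 0.   ]
```

View pics/top0.png

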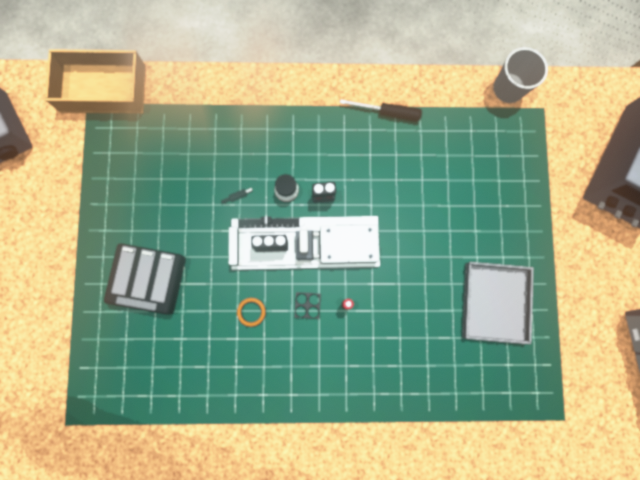

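View pics/side0.png

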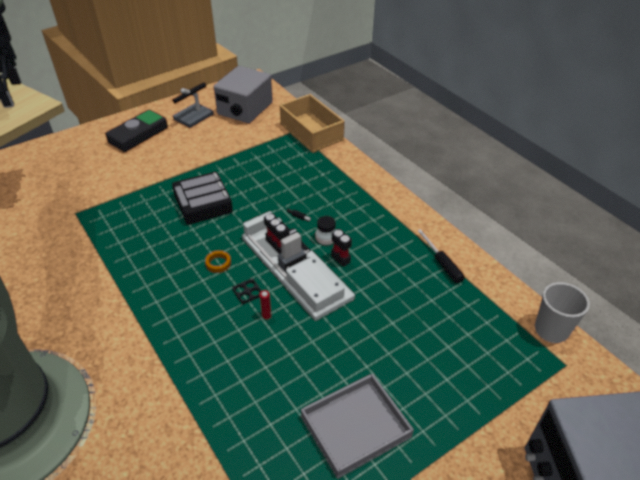

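The top view shows the clamp lying along world y. The housing is towards −y (right), the pack is at about (269,242), the jaw tab at (305,243) and the index near (267,220). The tray is at lower right (498,303). I'll move over the clamp for a wrist close-up.

carry_out --rows '[[[-0.04,-0.026,0,5.6],[-0.08,-0.052,0,11.2],[-0.12,-0.078,0,16.8],[-0.15,-0.097,0,22.4],[-0.18,-0.116,0,28],[-0.21,-0.135,0,33.6],[-0.24,-0.155,0,39.2],[-0.27,-0.174,0,44.8],[-0.3,-0.194,0,50.4],[-0.33,-0.213,0,56],[-0.36,-0.232,0,61.6],[-0.39,-0.252,0,67]]]'

```text
clock: 2.3
position: [0.5056, 0.1893, 0.2316]
tool_rot: [3.141, -0.0, 1.566]
force: [0.3, 0.5, -0.5]
grip_width: 0.0852
finger_force: 0.0
```

carry_out --rows '[[[-0.03,0.015,-0.01,0],[-0.06,0.03,-0.02,0],[-0.09,0.045,-0.03,0],[-0.11,0.06,-0.04,0],[-0.12,0.07,-0.05,0],[-0.12,0.07,-0.05,0],[-0.12,0.07,-0.05,0]]]'

```text
clock: 2.88
position: [0.575, 0.0703, 0.2814]
tool_rot: [3.141, -0.0, 1.569]
force: [-1.3, -0.1, 1.2]
grip_width: 0.0855
finger_force: 0.0
```

```bash
python3 - <<'E'
from h import *
s=bot.observe(); print(s["clock"],s["position"],s["tool_rot"])
H=dict(clamp=0,jaw_tab=.089,jaw_pointer=.026,index=0,pack=.014)
f=bot.grab_frame("wrist"); save(f,"w1.png")
print(np.round(f["pose"],3).tolist())
for k,z in H.items():
    for q in bot.spot_point(f,k)[:2]: print(k,round(q["conf"],2),np.round(q["position"]),np.round(ray(f,q["position"],z),4))
for q in bot.regions_of(f,"pack")[:2]:
    c=cv2.minAreaRect(np.argwhere(q["region"])[:,::-1].astype(np.float32)); print(q["conf"],c)
    print([np.round(ray(f,p,.084),4).tolist() for p in cv2.boxPoints(c)])
E
```

```text
2.8833 [0.57499208 0.07034366 0.28135399] [ 3.14112526e+00 -1.26405516e-04  1.56920551e+00]
[[1.0, -0.003, 0.0, 0.574], [-0.003, -0.954, -0.301, 0.148], [0.001, 0.301, -0.954, 0.423], [0.0, 0.0, 0.0, 1.0]]
clamp 0.59 [320. 212.] [0.5792 0.0513 0.    ]
jaw_tab 0.96 [323. 253.] [0.5811 0.0277 0.089 ]
jaw_pointer 0.56 [356. 235.] [0.6232 0.0281 0.026 ]
index 0.5 [357. 173.] [0.6243 0.0994 0.    ]
pack 0.93 [319. 185.] [0.5781 0.0871 0.014 ]
0.32 ((411.25006103515625, 207.75001525878906), (45.25482940673828, 37.47665786743164), 45.0)
[[0.6411, 0.0773, 0.084], [0.6659, 0.1039, 0.084], [0.7012, 0.0714, 0.084], [0.6765, 0.0431, 0.084]]
```

View pics/w1.png

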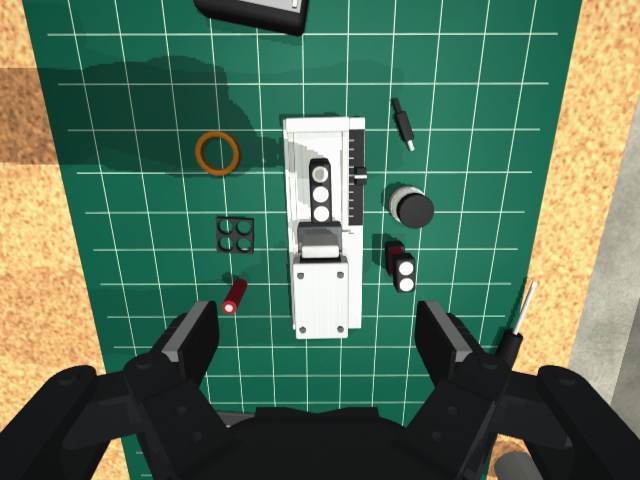

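The wrist view shows the pack top at about (320,190) spanning rows 158–222, the tab at (321,245), the pointer tip near (350,231) and the white fin near (358,176). The clamp is nearly square to the tool.

```bash
python3 - <<'E'
from h import *
f=bot.grab_frame("wrist")
for n,u,z in [("baseTL",(285,119),.014),("baseTR",(365,117),.014),("baseBL",(296,336),.014),("baseBR",(360,328),.014),("stripT",(364,130),.014),("stripB",(362,225),.014),("cell1",(320,174),.084),("cell2",(320.5,194),.084),("cell3",(321,214),.084),("capL",(310,190),.084),("capR",(331,190),.084),("capT",(320,158),.084),("capB",(320,222),.084),("fin",(358,176),.026),("ptr",(350,231),.026)]: print(n,np.round(ray(f,u,z),4))
im=cv2.cvtColor(f["pixels"],cv2.COLOR_RGB2BGR)[110:270,270:430]; cv2.imwrite("pics/crop1.png",cv2.resize(im,(600,600),interpolation=cv2.INTER_CUBIC))
E
```

```text
baseTL [0.5381 0.1633 0.014 ]
baseTR [0.629  0.1653 0.014 ]
baseBL [ 0.5453 -0.1209  0.014 ]
baseBR [ 0.6337 -0.1083  0.014 ]
stripT [0.6284 0.1513 0.014 ]
stripB [0.6306 0.0385 0.014 ]
cell1 [0.5773 0.1096 0.084 ]
cell2 [0.5779 0.0897 0.084 ]
cell3 [0.5785 0.0691 0.084 ]
capL [0.5674 0.0937 0.084 ]
capR [0.5884 0.0937 0.084 ]
capT [0.5773 0.125  0.084 ]
capB [0.5775 0.0607 0.084 ]
fin [0.622  0.1005 0.026 ]
ptr [0.6146 0.0342 0.026 ]
```

View pics/crop1.png

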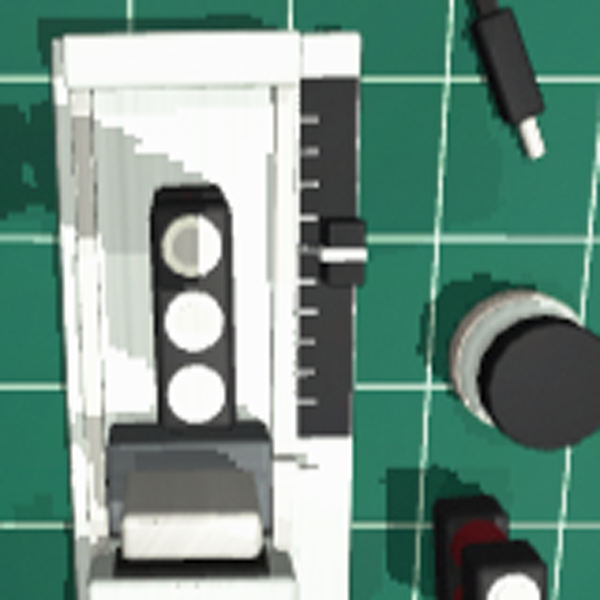

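carry_out --rows '[[[0.0185,0.003,0.02,-1.6],[0.0185,0.003,0.05,-1.6],[0.0185,0.003,0.08,-1.6],[0.0185,0.003,0.11,-1.6],[0.0185,0.003,0.135,-1.6],[0.0185,0.003,0.16,-1.6],[0.0185,0.003,0.18,-1.6],[0.0185,0.003,0.2,-1.6],[0.0185,0.003,0.215,-1.6],[0.0185,0.003,0.23,-1.6],[0.0185,0.003,0.236,-1.6],[0.0185,0.003,0.236,-1.6]]]' --grip 0.06

```text
clock: 4.28
position: [0.577, 0.0892, 0.0441]
tool_rot: [-3.14, 0.0, 1.598]
force: [-0.8, 0.1, 0.1]
grip_width: 0.0597
finger_force: 0.0
```

carry_out --rows '[[[0,0,0,0],[0,0,0,0],[0,0,0,0],[0,0,0,0],[0,0,0,0],[0,0,0,0],[0,0,0,0],[0,0,0,0]]]' --grip 0.0 --grip_force 40

```text
clock: 4.95
position: [0.5783, 0.0894, 0.0462]
tool_rot: [3.14, -0.0, 1.598]
force: [-0.6, -0.1, 6.4]
grip_width: 0.0218
finger_force: 44.3
```

carry_out --rows '[[[0,0,-0.01,0],[0,0,-0.025,0],[0,0,-0.045,0],[0,0,-0.065,0],[0,0,-0.085,0],[0,0,-0.105,0],[0,0,-0.12,0],[0,0,-0.13,0],[0,0,-0.135,0],[0,0,-0.135,0]]]'

```text
clock: 5.78
position: [0.578, 0.0893, 0.1813]
tool_rot: [3.14, -0.0, 1.598]
force: [0.1, 0.5, -1.8]
grip_width: 0.0214
finger_force: 43.3
```

```bash
python3 - <<'E'
from h import *
s=bot.observe(); print(s["clock"],s["position"],s["tool_rot"],s["force"],s["finger_force"],s["grip_width"])
for n in ["top","side"]:
    f=bot.grab_frame(n)
    for q in bot.spot_point(f,"tray")[:1]: print(n,q["conf"],ray(f,q["position"],0))
    for q in bot.regions_of(f,"tray")[:1]:
        m=q["region"].astype(np.uint8); c=max(cv2.findContours(m,0,2)[0],key=cv2.contourArea)
        w=np.float32([ray(f,p[0],.02)[:2] for p in c]); print(q["conf"],cv2.minAreaRect(w))
E
```

```text
5.7833 [0.57803149 0.08933168 0.18130815] [ 3.14031726e+00 -4.31289071e-04  1.59840891e+00] [ 0.11594821  0.498782   -1.7936398 ] 43.30440580844879 0.021402296619723007
top 0.59 [ 0.4694986  -0.32620579  0.        ]
0.86 ((0.47322016954421997, -0.32932478189468384), (0.1270781010389328, 0.14072096347808838), 84.94596099853516)
side 0.83 [ 0.47143994 -0.3374758   0.        ]
0.83 ((0.47178590297698975, -0.3329819440841675), (0.13094183802604675, 0.14779508113861084), 84.45201873779297)
```

carry_out --rows '[[[-0.015,-0.004,0,0],[-0.045,-0.013,0,0],[-0.083,-0.024,0,0],[-0.123,-0.035,0,0],[-0.163,-0.046,0,0],[-0.203,-0.057,0,0],[-0.243,-0.069,0,0],[-0.283,-0.08,0,0],[-0.323,-0.092,0,0],[-0.36,-0.102,0,0],[-0.395,-0.112,0,0],[-0.417,-0.118,0,0]]]'

```text
clock: 7.08
position: [0.4689, -0.335, 0.1801]
tool_rot: [-3.141, 0.001, 1.595]
force: [0.8, 1.1, -1.8]
grip_width: 0.0213
finger_force: 43.3
```

carry_out --rows '[[[0,0,0,0],[0,0,0,0],[0,0,0.01,0],[0,0,0.03,0]]]'

```text
clock: 7.42
position: [0.4725, -0.3303, 0.1509]
tool_rot: [3.139, 0.001, 1.6]
force: [0.7, -0.4, -2.0]
grip_width: 0.0219
finger_force: 43.4
```

```bash
python3 - <<'E'
from h import *
s=bot.observe(); print(s["clock"],s["position"],s["tool_rot"],s["force"],s["finger_force"],s["grip_width"])
f=bot.grab_frame("side"); save(f,"s2.png")
E
```

```text
7.4167 [ 0.47254886 -0.33033037  0.15092285] [3.13882458e+00 9.31843575e-04 1.59970747e+00] [ 0.73443769 -0.39921386 -1.9817191 ] 43.38352918624878 0.021909426628821255
```

View pics/s2.png

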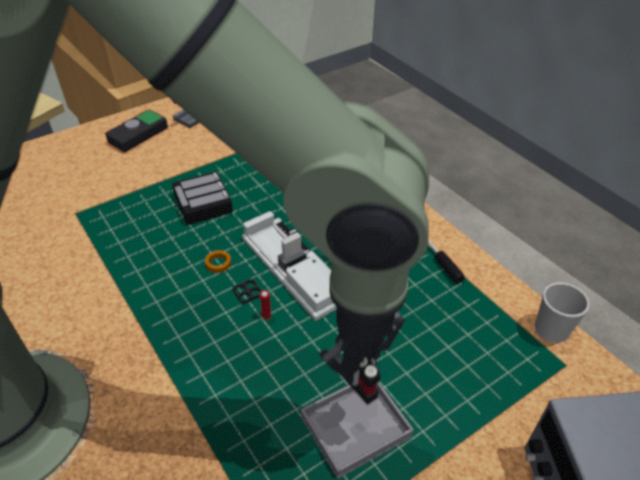

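The pack is held upright above the tray at about (370,383). The tray is at (357,425). Next I'll lower it slowly.

carry_out --rows '[[[0,0,0.015,0],[0,0,0.035,0],[0,0,0.055,0],[0,0,0.072,0],[0,0,0.085,0],[0,0,0.094,0],[0,0,0.1,0],[0,0,0.105,0],[0,0,0.109,0],[0,0,0.112,0],[0,0,0.112,0],[0,0,0.112,0]]]'

```text
clock: 8.47
position: [0.4714, -0.331, 0.0386]
tool_rot: [3.141, 0.0, 1.598]
force: [0.8, 0.5, -0.8]
grip_width: 0.0217
finger_force: 43.4
```

carry_out --rows '[[[0,0,0.001,0],[0,0,0.002,0],[0,0,0.003,0],[0,0,0.003,0]]]'

```text
clock: 8.8
position: [0.4719, -0.3311, 0.036]
tool_rot: [3.14, 0.0, 1.598]
force: [-0.2, 1.7, 8.7]
grip_width: 0.0214
finger_force: 44.4
```

carry_out --rows '[[[0,0,-0.001,0],[0,0,-0.001,0],[0,0,-0.001,0],[0,0,-0.001,0],[0,0,-0.001,0],[0,0,-0.001,0]]]' --grip 0.055

```text
clock: 9.3
position: [0.4712, -0.3309, 0.0362]
tool_rot: [-3.141, -0.0, 1.598]
force: [0.6, -0.0, 0.5]
grip_width: 0.0549
finger_force: 0.0
```

carry_out --rows '[[[0,0,-0.01,0],[0,0,-0.03,0],[0,0,-0.06,0],[0,0,-0.095,0],[0,0,-0.13,0],[0,0,-0.16,0],[0,0,-0.17,0],[0,0,-0.17,0]]]'

```text
clock: 9.97
position: [0.4722, -0.3315, 0.2096]
tool_rot: [3.137, 0.002, 1.598]
force: [0.2, 0.0, -0.0]
grip_width: 0.055
finger_force: 0.0
```

```bash
python3 - <<'E'
from h import *
s=bot.observe(); print(s["clock"],s["position"],s["tool_rot"],s["force"],s["finger_force"],s["grip_width"])
f=bot.grab_frame("wrist"); save(f,"w3.png")
for k,z in [("pack",.004),("tray",0)]:
    for q in bot.spot_point(f,k)[:1]: print(k,q["conf"],np.round(ray(f,q["position"],z),4))
E
```

```text
9.9667 [ 0.47222559 -0.33151156  0.20963297] [3.13733851e+00 2.08068750e-03 1.59820461e+00] [ 0.19812647  0.04544576 -0.00308183] 0.0 0.05495826072767996
pack 0.84 [ 0.4709 -0.3339  0.004 ]
tray 0.92 [ 0.4735 -0.3314  0.    ]
```

View pics/w3.png

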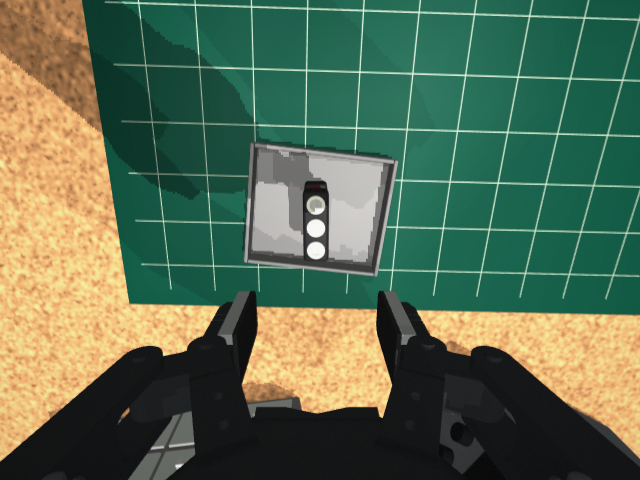

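The pack stands upright in the middle of the tray at (316,220). Next comes the jaw. I'll move over the tab and turn 90° so the fingers close across its thickness.

carry_out --rows '[[[0.015,0.005,0,5],[0.045,0.015,0,12],[0.08,0.027,0,19],[0.115,0.038,0,26],[0.15,0.05,0,33],[0.185,0.061,0,40],[0.22,0.073,0,47],[0.255,0.085,0,54],[0.29,0.096,0,61],[0.32,0.106,0,68],[0.343,0.114,0,75],[0.356,0.118,0,82]]]'

```text
clock: 11.12
position: [0.5795, 0.0317, 0.2047]
tool_rot: [-3.142, 0.002, 0.164]
force: [0.1, 0.2, 0.5]
grip_width: 0.0549
finger_force: 0.0
```

carry_out --rows '[[[0,0,0,4],[0,0,0,8],[0,0,0,8],[0,0,0,8]]]'

```text
clock: 11.45
position: [0.579, 0.0281, 0.2053]
tool_rot: [3.141, 0.002, 0.03]
force: [-0.5, -1.3, 0.4]
grip_width: 0.0548
finger_force: 0.0
```

```bash
python3 - <<'E'
from h import *
s=bot.observe(); print(s["clock"],s["position"],s["tool_rot"],s["qpos"],s["grip_width"])
f=bot.grab_frame("wrist"); save(f,"w4.png")
for k,z in [("jaw_tab",.089),("jaw_pointer",.026),("index",0),("clamp",0)]:
    for q in bot.spot_point(f,k)[:2]: print(k,q["conf"],q["position"],np.round(ray(f,q["position"],z),4))
E
```

```text
11.45 [0.57895808 0.02808598 0.20529875] [3.14058355e+00 1.70356943e-03 2.95962802e-02] [-0.66554949  0.60341705  0.77120486  1.77585056 -0.49856479  0.97036714
 -1.2326564 ] 0.054781942902830186
jaw_tab 0.97 [318.5, 234.3] [0.5778 0.0272 0.089 ]
index 0.54 [244.1, 163.8] [0.6227 0.1026 0.    ]
index 0.49 [284.8, 93.4] [0.689  0.0618 0.    ]
clamp 0.57 [297.4, 209.7] [0.5772 0.0487 0.    ]
```

View pics/w4.png

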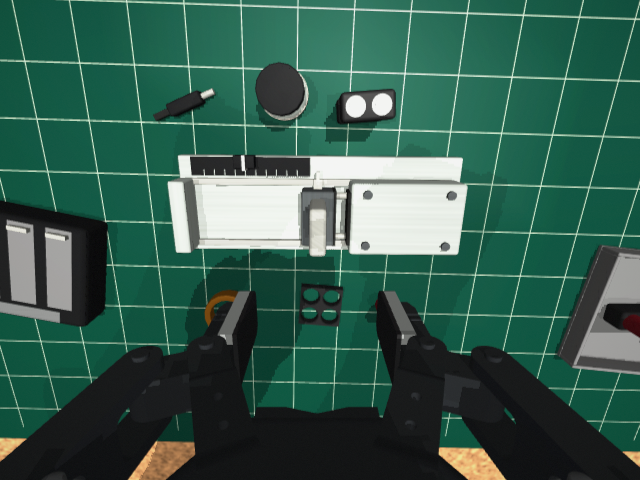

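The wrist view shows the tab top at (318,232), the pointer tip near (319,175) and the white fin near (247,161). The tab is centred between the fingers and the track is clear. I'll descend and grip.

carry_out --rows '[[[-0.001,0,0.015,0],[-0.001,0,0.04,0],[-0.001,0,0.065,0],[-0.001,0,0.09,0],[-0.001,0,0.11,0],[-0.001,0,0.125,0],[-0.001,0,0.138,0],[-0.001,0,0.147,0],[-0.001,0,0.152,0],[-0.001,0,0.152,0],[-0.001,0,0.152,0]]]'

```text
clock: 12.62
position: [0.5787, 0.0281, 0.0547]
tool_rot: [-3.142, -0.001, 0.028]
force: [0.9, 0.6, 0.4]
grip_width: 0.0549
finger_force: 0.0
```

carry_out --rows '[[[0,0,0,0],[0,0,0,0],[0,0,0,0],[0,0,0,0],[0,0,0,0],[0,0,0,0],[0,0,0,0],[0,0,0,0]]]' --grip 0.0 --grip_force 80

```text
clock: 13.28
position: [0.5788, 0.0274, 0.055]
tool_rot: [3.141, -0.001, 0.027]
force: [-1.5, -4.1, 6.1]
grip_width: 0.013
finger_force: 78.0
```

```bash
python3 - <<'E'
from h import *
s=bot.observe(); print(s["clock"],s["position"],s["tool_rot"],s["force"],s["finger_force"],s["grip_width"])
f=bot.grab_frame("wrist"); save(f,"w5.png")
for k,z in [("jaw_tab",.089),("jaw_pointer",.026),("index",0)]:
    for q in bot.spot_point(f,k)[:2]: print(k,q["conf"],q["position"],np.round(ray(f,q["position"],z),4))
E
```

```text
13.2833 [0.57875675 0.02739909 0.0549571 ] [ 3.14091235e+00 -9.72051352e-04  2.66336670e-02] [-1.50573529 -4.06723822  6.10701638] 78.03479075431824 0.013020831580926368
jaw_tab 0.62 [317.2, 350.7] [0.5776 0.0279 0.089 ]
jaw_pointer 0.83 [316.7, 203.1] [0.6206 0.0291 0.026 ]
index 0.66 [189.0, 189.0] [0.6218 0.1034 0.    ]
index 0.39 [317.6, 204.4] [0.6146 0.0284 0.    ]
```

View pics/w5.png

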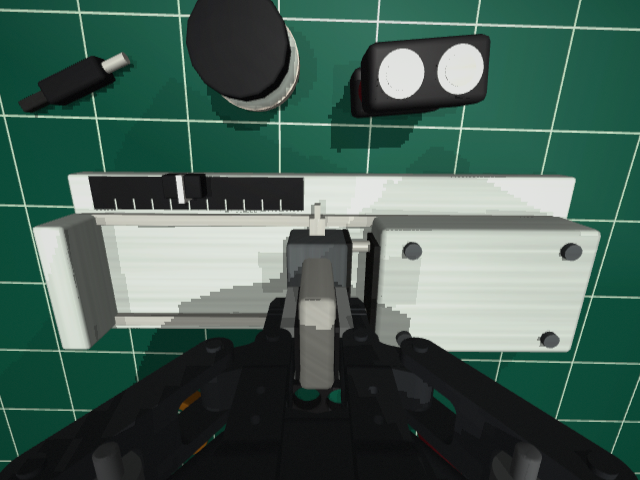

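The tab is gripped. The pointer tip is at (317,205) and the fin at (180,188), so the view works for measuring. I'll pull most of the way and then measure.

carry_out --rows '[[[0,-0.003,0,0],[0,-0.008,0,0],[0,-0.014,0,0],[0,-0.02,0,0],[0,-0.026,0,0],[0,-0.032,0,0],[0,-0.038,0,0],[0,-0.044,0,0],[0,-0.05,0,0],[0,-0.055,0,0],[0,-0.06,0,0],[0,-0.06,0,0]]]'

```text
clock: 14.48
position: [0.5775, 0.087, 0.055]
tool_rot: [3.14, -0.002, 0.027]
force: [2.3, -11.2, 4.5]
grip_width: 0.013
finger_force: 78.4
```

```bash
python3 - <<'E'
from h import *
s=bot.observe(); print(s["clock"],s["position"],s["tool_rot"],s["force"],s["finger_force"],s["grip_width"])
f=bot.grab_frame("wrist")
for k,z in [("jaw_tab",.089),("jaw_pointer",.026),("index",0)]:
    for q in bot.spot_point(f,k)[:2]: print(k,q["conf"],q["position"],np.round(ray(f,q["position"],z),4))
im=cv2.cvtColor(f["pixels"],cv2.COLOR_RGB2BGR)[150:250,220:380]; cv2.imwrite("pics/crop6.png",cv2.resize(im,(800,500),interpolation=cv2.INTER_CUBIC))
E
```

```text
14.4833 [0.57751605 0.08695462 0.05496285] [ 3.13956364e+00 -1.81024384e-03  2.65645376e-02] [  2.34809058 -11.21667398   4.50460426] 78.35869431495667 0.013014368712263398
jaw_tab 0.6 [320.1, 349.5] [0.5769 0.0865 0.089 ]
jaw_pointer 0.59 [316.0, 205.5] [0.6181 0.089  0.026 ]
index 0.59 [295.8, 190.3] [0.6214 0.1008 0.    ]
```

View pics/crop6.png

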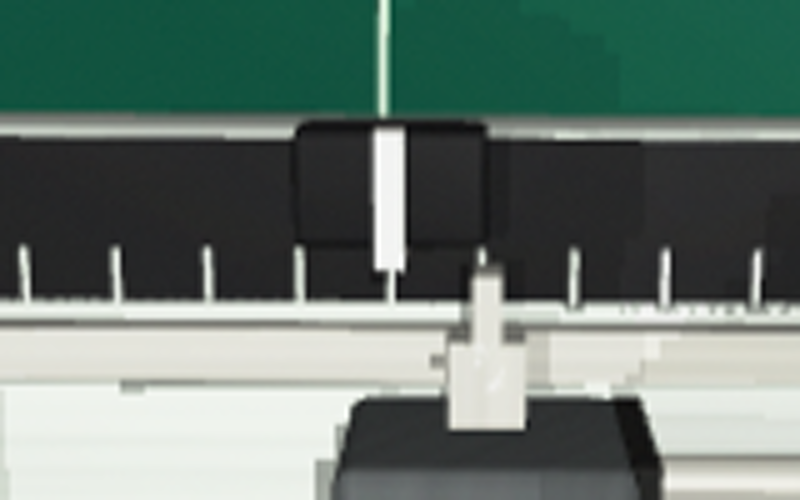

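In the crop, the fin end is at (389,270) and the pointer tip at (487,270). That is 19.6 px at about 2.06 px/mm, so about 9.5 mm remains.

carry_out --rows '[[[0,-0.003,0,0],[0,-0.006,0,0],[0,-0.008,0,0],[0,-0.0096,0,0],[0,-0.0096,0,0],[0,-0.0096,0,0],[0,-0.0096,0,0],[0,-0.0096,0,0],[0,-0.0096,0,0],[0,-0.0096,0,0],[0,-0.0096,0,0],[0,-0.0096,0,0]]]'

```text
clock: 15.68
position: [0.5773, 0.0954, 0.055]
tool_rot: [3.139, -0.002, 0.026]
force: [2.8, -12.2, 4.1]
grip_width: 0.0128
finger_force: 78.3
```

```bash
python3 - <<'E'
from h import *
s=bot.observe(); print(s["clock"],s["position"],s["tool_rot"],s["force"],s["finger_force"],s["grip_width"])
f=bot.grab_frame("wrist")
im=cv2.cvtColor(f["pixels"],cv2.COLOR_RGB2BGR)[150:250,220:380]; cv2.imwrite("pics/crop7.png",cv2.resize(im,(800,500),interpolation=cv2.INTER_CUBIC))
E
```

```text
15.6833 [0.57734923 0.09536086 0.05496381] [ 3.13899504e+00 -1.97246647e-03  2.55145564e-02] [  2.81125142 -12.22650556   4.06121035] 78.34944605827332 0.012844031958069166
```

View pics/crop7.png

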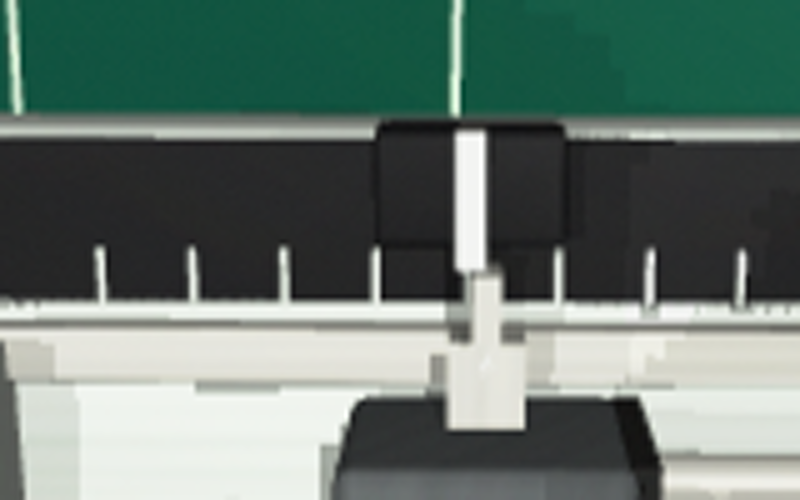

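The pointer at (485,270) is still about 1.4 mm short of the fin at (471,270). I'll nudge it and hold for over a second.

carry_out --rows '[[[0,-0.0008,0,0],[0,-0.0015,0,0],[0,-0.0015,0,0],[0,-0.0015,0,0],[0,-0.0015,0,0],[0,-0.0015,0,0],[0,-0.0015,0,0],[0,-0.0015,0,0],[0,-0.0015,0,0],[0,-0.0015,0,0],[0,-0.0015,0,0],[0,-0.0015,0,0]]]'

```text
clock: 16.73
position: [0.5773, 0.0968, 0.055]
tool_rot: [3.139, -0.002, 0.025]
force: [2.9, -13.2, 2.7]
grip_width: 0.0129
finger_force: 78.3
```

carry_out --rows '[[[0,0,0,0],[0,0,0,0],[0,0,0,0],[0,0,0,0],[0,0,0,0],[0,0,0,0],[0,0,0,0],[0,0,0,0],[0,0,0,0],[0,0,0,0],[0,0,0,0],[0,0,0,0]]]'

```text
clock: 17.73
position: [0.5773, 0.0968, 0.055]
tool_rot: [3.139, -0.002, 0.025]
force: [2.4, -12.8, 3.8]
grip_width: 0.013
finger_force: 78.3
```

```bash
python3 - <<'E'
from h import *
s=bot.observe(); print(s["clock"],s["position"],s["force"],s["finger_force"])
f=bot.grab_frame("wrist")
im=cv2.cvtColor(f["pixels"],cv2.COLOR_RGB2BGR)[150:250,220:380]; cv2.imwrite("pics/crop8.png",cv2.resize(im,(800,500),interpolation=cv2.INTER_CUBIC))
E
```

```text
17.7333 [0.57730126 0.09683558 0.05496153] [  2.4459147  -12.81173606   3.81445531] 78.3277416229248
```

View pics/crop8.png

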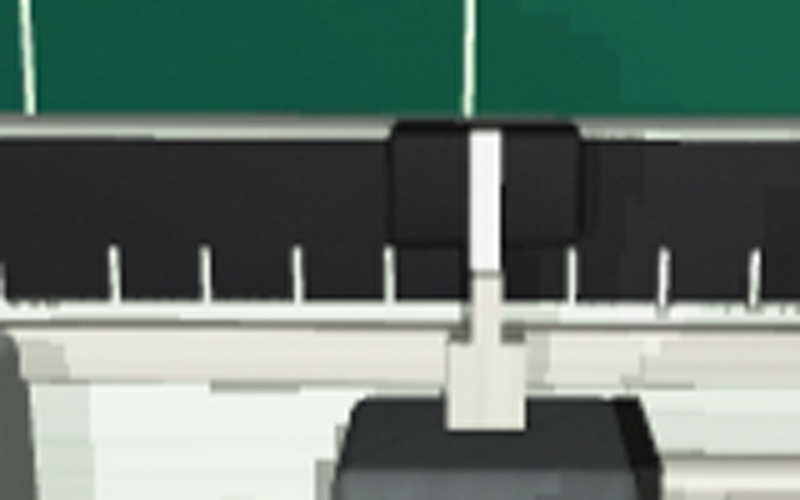

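The pointer and fin line up, both at column 486, and the hold is steady. I'll hand the job in.

```bash
python3 -c "
from workcell import bot
print(bot.job_done())"
```

```text
the job is handed in; nothing more can be done
None
```

The three-cell pack stands upright in the tray, and the job was handed in at about 18 s with the fingers still holding the jaw, its pointer level with the index mark; no verdict was returned.

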